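Wedge a loaded levelling plate just clear of its rest pads and hold it

ROBOT

A 7-joint arm with a two-finger parallel gripper is mounted at the origin on the work surface; the furniture and walls round the work are solid. World frame = base frame: x ahead of the robot, y to its left, z up, the work surface at z = 0. Lengths are in m, angles in rad, forces in N, time in s.
With the tool pointing down it reaches from about 0.4 to 0.85 m from the base axis. Payload 10.4 kg.
Tool frame: the origin (TCP) lies midway between the tips of the shut fingers; the grasp point (between the pads) lies 19 mm behind it (r.tcp_to_grasp is the z of the grasp point in the tool frame, in m); z points along the fingers, x is the direction in which the jaws open and shut, and the axes are right-handed (so a half turn about z gives the same grasp; the last joint's range is limited). The gripper opens to 87 mm and grips with 3 to 60 N. Pads are 19 mm wide; open, the fingers measure 117 mm over their backs; the gripper's body (75 mm by 190 mm) begins 51 mm behind the grasp point.
Start: joints at [1.097, 0.332, -0.065, 1.46, 0.022, 1.35, -0.088], TCP at [0.272, -0.563, 0.223] pointing down, gripper open.
Joint ranges: [-2.6, 2.6], [-0.5, 2.12], [-1.47, 1.34], [0.16, 2.42], [-1.27, 4.41], [0.06, 2.06], [-2.6, 2.6]. Speed limits (rad/s): [2.22, 2.22, 2.79, 2.79, 3.14, 3.14, 3.14].

INTERFACE

Orientations are given as a unit quaternion [x, y, z, w].
In Python, from bench import r, camera, close_job gives the robot as it stands. The module is installed in compiled form; this text tells all that it offers.
- The arm moves only by the shell command python3 -m crank 'ROWS' [FORCE]. ROWS is JSON, a list of rows, each an object of numbers: "x", "y", "z": the shift along the tool's x, y, z scaled (see below); "ax", "ay", "az": the turn, a rotation vector about the tool's x, y, z scaled (see below); "claw": the closure, from -1 (fully open) to 1 (shut), so that 0 is half open. A call has exactly 5 rows; each row is the pose to reach, as a shift and turn from the pose commanded when the call began, along the tool's axes at that moment; what a row does not reach only later rows make up. The controller multiplies each number of a shift by 1 m and each number of a turn by 2 rad. A row lasts 1/12 s, in which the tool goes at most 41.7 mm and 7.16 degrees, less where a joint would pass 70% of its speed; a pose out of reach is approached as far as the arm can. A call with a number of a shift or a turn outside -1 to 1 is refused whole. A call with a gripper value outside its range is refused whole. The fingers move at their own pace and stop on an object; FORCE is the grip in N (left out, the last holds). Time passes only in rows, so rows that repeat a pose let the fingers close, or fill a call up. It gives the time, the measured TCP pose, the force and the opening at its end, in the units of the state.
- r.read_state(): the state, without advancing time (a new reading comes with each control period).
- camera(name): name is "side" or "top" or "wrist"; returns a dict with "color" (384x512x3 uint8, blue, green, red), "fx", "fy", "cx", "cy" (pixels), "eye" and "orientation" of the camera in the world. Camera axes: x right, y down, z forward; pixel columns grow to the right and rows downward; lengths in m; the calibration is good to about 2 mm. A picture is of the moment at which its call begins. There is no depth.
- close_job(): hands the job in, once; it reports no verdict.
The state is a dict: "time": time; "joint_positions": joint angles; "joint_vel": joint speeds; "joint_torque": joint torques, N m; "ee_pos": TCP position; "eef_rot": TCP orientation; "ft_force": force on the tool from outside, world axes, zero at the start; "torque": the same for the moment, N m; "width": finger opening in m.
Only numpy, scipy, OpenCV 4.12 (cv2) and the standard library are available. Lean on these libraries where they do the work, as an engineer would, in place of code of your own. Each camera call takes 0.05 s, during which the arm holds its last target. There are 200 camera calls.

TASK

Set the loose closed slide case squarely on top of the alike case that stands on the hinged metal plate of the levelling stand, and let go of it. Then take the wooden wedge by its grip block and, keeping it flat on the table, push it tip first between the two rest pads under the plate's free edge until that edge is just off its pads, a gap of about 3 mm. Finish while holding the wedge there by its grip block, so that the wedge alone carries the edge and somebody can change the pads; leave the shallow glass dish and the small stopper where they are.

Things in the scene. Friction and masses are not known exactly. Their poses are not given: they have to be found in the camera images.
- stand: Low grey stand, 152 x 110 mm, fixed. Origin at table height under its middle; +x points from the open front, where the wedge enters, to the hinge; y across. Between its two rails is a 74 mm wide channel along x, bare table, free for 131 mm inward from the plate's free edge. At each rail's front end a black rubber rest pad, its top 14 mm above the table.
- plate: Aluminium plate on the stand, 150 x 110 x 8 mm, 0.5 kg, hinged at its back. Origin on the hinge axis, 80 mm behind the stand's origin, 18 mm above the table; the plate reaches from 5 to 155 mm before it (-x). At rest level on the pads, underside 14 mm and top 22 mm above the table. Its free front edge swings up; only its own weight and the cases hold it down.
- free_edge (a point): Middle of the plate's free (front) edge, on its underside, 75 mm in front of the stand's origin. At rest 14 mm above the table; its height above 14 mm is the gap over the pads.
- lower_case: Closed wooden slide case with a small brass catch, 58 (x) x 84 (y) x 30 (z) mm, about 0.18 kg, lying loose on the plate. Origin at the centre of its underside, z up.
- loose_case: The alike closed wooden slide case, 58 (x) x 84 (y) x 30 (z) mm, about 0.18 kg, lying loose on the table. Origin at the centre of its underside, z up. It can be gripped across its 58 mm width (along x). Either way round on the column is right.
- wedge: Light wood wedge, 150 mm long, 30 wide, 0.3 kg, lying flat. Origin on its underside below the middle of the grip block; +x to the thin tip at x = 130 mm. Grip block: 40 mm long, 58 high, 24 wide (30 in its lowest 26 mm). From x = 20 the tongue slopes from 26 mm thick to 4 at the tip: 14 mm thick (meets the plate's edge) at x = 80; 5 mm more push lifts 1 mm. Pushing takes under 15 N.
- petri_dish: Bystander: shallow round glass dish with foil strips in it, 102 mm across, 17 mm high, beyond the stand. Origin at the centre of its underside.
- stopper: Bystander: dark red rubber stopper, 21 mm across, 20 mm high, origin at the centre of its underside.
Things that resemble listed ones, but are neither listed nor needed, are in the scene too. Leave any purple look-alike of the lower_case alone.

How it is judged:
By the outcome, as a careful person would: the job done as asked, in the order asked, and still so for the second after the job is handed in, while the arm keeps its last pose, push and grip.
It also fails if it takes over 51 s, if anything falls off the work surface, if the arm or the gripper's body presses on something with over 40 N, if the wrist force passes 120 N, or if a joint passes its speed limit or range.

## Working session

There is one attempt and no reset: what is moved stays moved. The work goes in short steps, Python scripts to look and compute and a shell command to move; the robot and the scene stay as the last step left them, time stands still between calls to the robot, and variables do not carry over. Pictures are saved under pics/ and viewed, about 8 in all and at most 12, crops included, and the job is handed in when it is done.

```bash
mkdir -p pics
cat > h.py <<'E'
import numpy as np,cv2
from scipy.spatial.transform import Rotation as R
from bench import r,camera
def ray(c,u,v):
    d=R.from_quat(c["orientation"]).as_matrix()@np.array([(u-c["cx"])/c["fx"],(v-c["cy"])/c["fy"],1.])
    return np.array(c["eye"]),d
def onz(c,u,v,z):
    e,d=ray(c,u,v); return e+d*(z-e[2])/d[2]
def proj(c,p):
    q=R.from_quat(c["orientation"]).inv().apply(np.array(p)-np.array(c["eye"]))
    return c["cx"]+c["fx"]*q[0]/q[2],c["cy"]+c["fy"]*q[1]/q[2]
def st():
    s=r.read_state(); print({k:np.round(v,4).tolist() for k,v in s.items() if k in("time","joint_positions","ee_pos","eef_rot","ft_force","width")})
    return s
E
python3 - <<'E'
from h import *
st(); print(r.tcp_to_grasp)
for n in("top","side"):
    c=camera(n); print(n,c["eye"],c["orientation"],c["fx"],c["cx"],c["cy"])
    np.save(f"{n}.npy",c,allow_pickle=True)
    cv2.imwrite(f"pics/{n}0.png",cv2.resize(c["color"],(800,600),interpolation=cv2.INTER_CUBIC))
E
```

```text
{'time': 0.0, 'joint_positions': [1.0974, 0.3329, -0.0647, 1.4609, 0.0216, 1.3499, -0.0885], 'ee_pos': [0.2722, -0.5622, 0.2218], 'eef_rot': [0.8473, -0.5312, -0.0006, -0.0004], 'ft_force': [-0.8567, 0.2474, 0.2635], 'width': 0.0871}
-0.0187
top [0.14577812 0.12942205 1.64589991] [ 0.70844009 -0.70064751  0.06240006 -0.0575494 ] 413.6560679999246 264.90363596284783 189.40326962742844
side [ 1.40158601 -0.90971315  0.91449333] [ 0.81044178  0.31539433 -0.18579059 -0.45737555] 453.7050221528979 260.101761699561 190.69761859169645
```

View pics/top0.png

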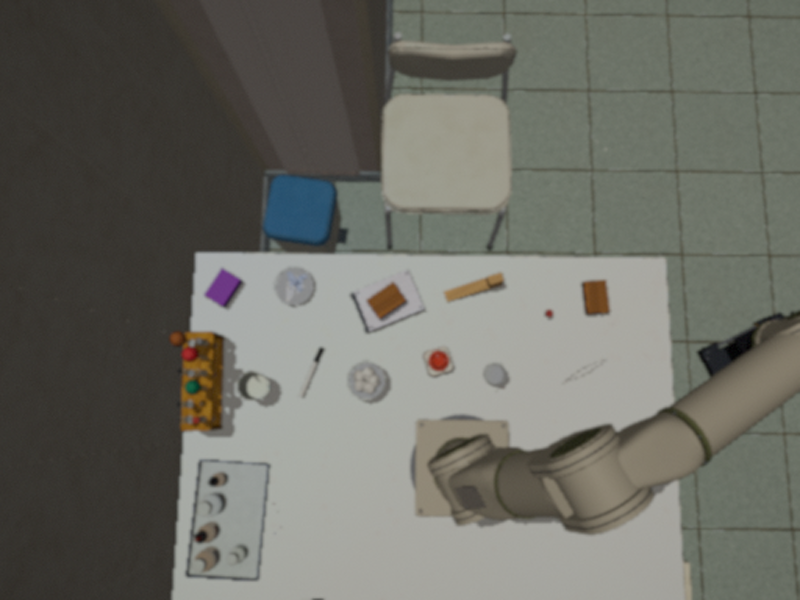

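View pics/side0.png

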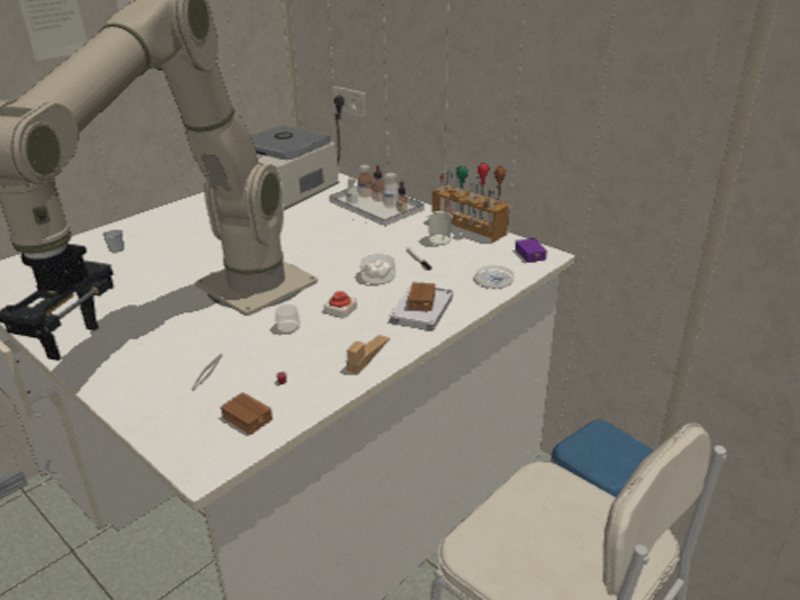

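Top view (800x600 px): loose case at (596,297), stand with lower case at (388,300), wedge at (475,288) with block on the right and tip to the left, stopper at (549,314), dish at (295,286), and a purple decoy at (223,288). The side view agrees with this.

Run:
```python
from h import *
c=np.load("top.npy",allow_pickle=True).item(); s=np.load("side.npy",allow_pickle=True).item()
def comps(c,lo,hi,roi):
    hsv=cv2.cvtColor(c["color"],cv2.COLOR_BGR2HSV); m=cv2.inRange(hsv,lo,hi)
    k=np.zeros_like(m); x0,y0,x1,y1=[int(v/1.5625) for v in roi]; k[y0:y1,x0:x1]=255
    m&=k; cs=cv2.findContours(m,0,1)[0]; return max(cs,key=cv2.contourArea)
hsv=cv2.cvtColor(c["color"],cv2.COLOR_BGR2HSV)
for u,v in((596,297),(388,300),(460,292),(412,312)): print(hsv[int(v/1.5625),int(u/1.5625)])
for n,roi,z in(("loose",(570,270,620,325),.03),("lower",(350,270,425,335),.052),("wedge",(430,260,515,310),.02)):
    k=comps(c,(5,90,40),(25,255,255),roi); b=cv2.boxPoints(cv2.minAreaRect(k))
    P=np.array([onz(c,u,v,z)[:2] for u,v in b+0.0]); e=[P[1]-P[0],P[2]-P[1]]
    print(n,P.mean(0).round(4),[ (round(np.linalg.norm(q),4),round(np.degrees(np.arctan2(q[1],q[0])),1)) for q in e],cv2.contourArea(k)); print(P.round(3).tolist())
for n in("top","side"):
    q={"top":c,"side":s}[n]; a=(215,165,395,215) if n=="top" else (130,170,300,285)
    im=q["color"][a[1]:a[3],a[0]:a[2]]; cv2.imwrite(f"pics/{n}1.png",cv2.resize(im,None,fx=4.4,fy=4.4,interpolation=cv2.INTER_CUBIC))
```

```text
[ 14 184 104]
[ 14 179 108]
[ 17 131 150]
[130   5 167]
loose [ 0.4271 -0.341 ] [(np.float64(0.0564), np.float64(-82.1)), (np.float64(0.0806), np.float64(-175.2))] 249.0
[[0.463, -0.31], [0.471, -0.365], [0.391, -0.372], [0.383, -0.317]]
lower [0.4077 0.1893] [(np.float64(0.0782), np.float64(-55.1)), (np.float64(0.056), np.float64(-146.0))] 255.5
[[0.408, 0.237], [0.453, 0.173], [0.407, 0.142], [0.362, 0.206]]
wedge [ 0.4495 -0.0337] [(np.float64(0.1506), np.float64(-70.7)), (np.float64(0.0269), np.float64(-162.5))] 198.5
[[0.437, 0.042], [0.487, -0.101], [0.462, -0.109], [0.412, 0.033]]
```

```bash
cat >> h.py <<'E'
def go(p,head):
    "rows for TCP p, tool x heading (deg), tool down"
    s=r.read_state(); A=R.from_quat(s["eef_rot"]); h=np.radians(head)
    T=R.from_matrix(np.array([[np.cos(h),np.sin(h),0],[np.sin(h),-np.cos(h),0],[0,0,-1]]))
    print("shift",A.inv().apply(np.array(p)-s["ee_pos"]).round(4),"turn/2",((A.inv()*T).as_rotvec()/2).round(4), "now",np.round(s["ee_pos"],4),"F",np.round(s["ft_force"],1),"w",round(float(s["width"]),4),"t",round(s["time"],2))
E
python3 -m crank '[{"x":-0.02,"y":-0.035,"z":0,"az":0.05,"claw":-1},{"x":-0.045,"y":-0.08,"z":0,"az":0.1,"claw":-1},{"x":-0.065,"y":-0.118,"z":0,"az":0.157,"claw":-1},{"x":-0.085,"y":-0.153,"z":0,"az":0.157,"claw":-1},{"x":-0.105,"y":-0.189,"z":0,"az":0.157,"claw":-1}]' 30
python3 -c "
from h import *; go([.427,-.341,.2],-82)"
```

```text
shift [-0.1316 -0.2358  0.022 ] turn/2 [1.000e-04 6.000e-04 1.556e-01] now [ 0.2722 -0.5622  0.2218] F [0.4 0.1 0.3] w 0.087 t 0.1schema error: expected keys x, y, z, ax, ay, az, claw
```

```bash
python3 -m crank '[{"x":-0.02,"y":-0.035,"z":0,"ax":0,"ay":0,"az":0.05,"claw":-1},{"x":-0.045,"y":-0.08,"z":0,"ax":0,"ay":0,"az":0.1,"claw":-1},{"x":-0.065,"y":-0.118,"z":0,"ax":0,"ay":0,"az":0.157,"claw":-1},{"x":-0.085,"y":-0.153,"z":0,"ax":0,"ay":0,"az":0.157,"claw":-1},{"x":-0.105,"y":-0.189,"z":0,"ax":0,"ay":0,"az":0.157,"claw":-1}]' 30
python3 - <<'E'
from h import *
go([.427,-.341,.2],-82)
c=camera("wrist"); print(c["eye"],c["fx"],R.from_quat(c["orientation"]).as_matrix().round(3).tolist())
np.save("w1.npy",c,allow_pickle=True)
cv2.imwrite("pics/w1.png",c["color"])
E
```

```text
time: 0.52
ee_pos: [0.3919, -0.3916, 0.2223]
eef_rot: [0.753, -0.658, -0.0, 0.0]
ft_force: [1.1, 0.5, -0.7]
width: 0.0869
shift [-0.0454 -0.0417  0.0223] turn/2 [ 0.0002  0.0001 -0.0019] now [ 0.3919 -0.3916  0.2223] F [ 1.1  0.5 -0.7] w 0.0869 t 0.52
[ 0.46970238 -0.38146892  0.38413325] 317.7489454820411 [[0.135, -0.949, -0.284], [-0.991, -0.129, -0.04], [0.001, 0.286, -0.958]]
```

View pics/w1.png

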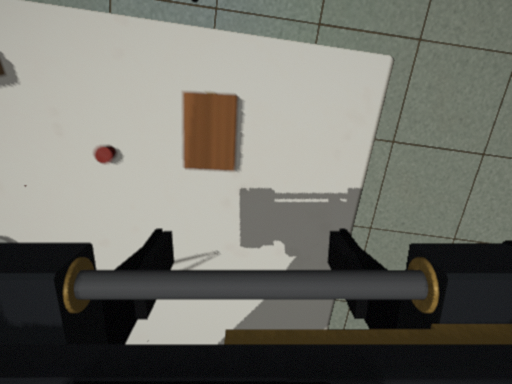

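Wrist view: the loose case's top spans about (182–238, 92–170), with the stopper at (105,154). Next: measure the case.

```bash
cat >> h.py <<'E'
def case(c,z,roi,lo=(5,90,40),hi=(25,255,255)):
    hsv=cv2.cvtColor(c["color"],cv2.COLOR_BGR2HSV); m=cv2.inRange(hsv,lo,hi)
    k=np.zeros_like(m); x0,y0,x1,y1=roi; k[y0:y1,x0:x1]=255; m=cv2.morphologyEx(m&k,cv2.MORPH_OPEN,np.ones((3,3)))
    q=max(cv2.findContours(m,0,1)[0],key=cv2.contourArea)
    P=np.array([onz(c,u,v,z)[:2]*1000 for u,v in q[:,0].astype(float)],np.float32)
    b=cv2.minAreaRect(P); B=cv2.boxPoints(b); print("ctr",np.round(b[0],1),"size",np.round(b[1],1),"ang",round(b[2],1),"px",cv2.boundingRect(q))
    for i in range(2):
        e=B[i+1]-B[i]; print("  edge",round(float(np.linalg.norm(e)),1),"mm heading",round(float(np.degrees(np.arctan2(e[1],e[0]))),1))
    return b
E
python3 - <<'E'
from h import *
c=np.load("w1.npy",allow_pickle=True).item(); roi=(140,60,280,200)
for v in(40,75,90): case(c,.03,roi,(5,90,v))
hsv=cv2.cvtColor(c["color"],cv2.COLOR_BGR2HSV); print(hsv[130,178:244].tolist()); print(hsv[86:98,210].tolist(),hsv[164:176,210].tolist())
E
```

```text
ctr [ 429.6 -342. ] size [81.1 56.4] ang 4.9 px (184, 93, 53, 77)
  edge 56.4 mm heading -85.1
  edge 81.1 mm heading 4.9
ctr [ 429.6 -342. ] size [81.1 56.4] ang 4.9 px (184, 93, 53, 77)
  edge 56.4 mm heading -85.1
  edge 81.1 mm heading 4.9
ctr [ 429.6 -342. ] size [81.1 56.4] ang 4.9 px (184, 93, 53, 77)
  edge 56.4 mm heading -85.1
  edge 81.1 mm heading 4.9
[[27, 13, 190], [27, 13, 191], [27, 13, 189], [21, 19, 178], [16, 33, 163], [13, 59, 147], [12, 98, 135], [13, 145, 127], [13, 160, 126], [13, 157, 125], [13, 155, 123], [13, 158, 118], [13, 155, 115], [13, 157, 112], [13, 157, 107], [13, 154, 106], [13, 156, 103], [13, 159, 104], [14, 159, 106], [13, 156, 108], [13, 158, 108], [13, 158, 108], [13, 159, 106], [13, 159, 106], [13, 159, 104], [14, 158, 103], [13, 157, 104], [13, 160, 102], [14, 160, 102], [14, 162, 101], [13, 158, 102], [14, 157, 104], [13, 161, 106], [13, 157, 109], [13, 161, 111], [13, 159, 114], [13, 154, 116], [13, 157, 115], [13, 157, 114], [13, 156, 111], [13, 157, 112], [13, 157, 112], [14, 157, 114], [13, 155, 115], [13, 153, 115], [13, 157, 115], [13, 157, 115], [14, 159, 112], [13, 158, 110], [13, 159, 109], [14, 153, 110], [13, 156, 111], [13, 155, 112], [13, 156, 111], [13, 157, 115], [13, 154, 111], [13, 151, 101], [12, 111, 92], [14, 57, 90], [18, 27, 95], [23, 20, 104], [26, 16, 110], [25, 13, 120], [26, 13, 142], [24, 16, 163], [27, 14, 180]]
[[27, 12, 189], [27, 13, 189], [25, 15, 191], [24, 13, 189], [24, 14, 181], [23, 27, 170], [18, 46, 151], [16, 86, 125], [14, 136, 107], [13, 154, 103], [14, 158, 103], [13, 159, 104]] [[13, 155, 107], [13, 155, 107], [13, 161, 106], [13, 163, 105], [12, 121, 110], [13, 55, 130], [19, 26, 156], [25, 16, 178], [25, 15, 189], [27, 15, 191], [25, 16, 192], [30, 13, 191]]
```

```bash
python3 -c "
from h import *; go([.4296,-.342,.006],-85.1)"
```

```text
shift [-0.0357 -0.0363  0.2168] turn/2 [-0.0014  0.0016  0.0306] now [ 0.3984 -0.3834  0.2225] F [5.9 5.8 0.6] w 0.0872 t 0.57
```

```bash
python3 -m crank '[{"x":-0.018,"y":-0.018,"z":0.03,"ax":0,"ay":0,"az":0.015,"claw":-1},{"x":-0.036,"y":-0.037,"z":0.06,"ax":0,"ay":0,"az":0.031,"claw":-1},{"x":-0.036,"y":-0.037,"z":0.09,"ax":0,"ay":0,"az":0.031,"claw":-1},{"x":-0.036,"y":-0.037,"z":0.12,"ax":0,"ay":0,"az":0.031,"claw":-1},{"x":-0.036,"y":-0.037,"z":0.12,"ax":0,"ay":0,"az":0.031,"claw":-1}]' ; python3 -c "
from h import *; go([.4296,-.342,.006],-85.1)"
```

```text
time: 0.98
ee_pos: [0.42, -0.3503, 0.0967]
eef_rot: [0.733, -0.68, -0.005, 0.0]
ft_force: [-1.2, 1.5, -1.2]
width: 0.087
shift [-0.007  -0.0108  0.0907] turn/2 [ 0.0035  0.0031 -0.0048] now [ 0.42   -0.3503  0.0967] F [-1.2  1.5 -1.2] w 0.087 t 0.98
```

```bash
python3 -m crank '[{"x":0,"y":0,"z":0.02,"ax":0,"ay":0,"az":0,"claw":-1},{"x":0,"y":0,"z":0.04,"ax":0,"ay":0,"az":0,"claw":-1},{"x":0,"y":0,"z":0.04,"ax":0,"ay":0,"az":0,"claw":-1},{"x":0,"y":0,"z":0.04,"ax":0,"ay":0,"az":0,"claw":-1},{"x":0,"y":0,"z":0.04,"ax":0,"ay":0,"az":0,"claw":-1}]' ; python3 -c "
from h import *; go([.4296,-.342,.006],-85.1)"
```

```text
time: 1.4
ee_pos: [0.4236, -0.3536, 0.0644]
eef_rot: [0.733, -0.68, 0.001, -0.0]
ft_force: [-0.3, -0.2, -0.5]
width: 0.0869
shift [-0.0112 -0.0068  0.0584] turn/2 [-0.0006 -0.0006 -0.0056] now [ 0.4236 -0.3536  0.0644] F [-0.3 -0.2 -0.5] w 0.0869 t 1.4
```

```bash
python3 -m crank '[{"x":-0.011,"y":-0.007,"z":0.0,"ax":0,"ay":0,"az":-0.006,"claw":-1},{"x":-0.011,"y":-0.007,"z":0.015,"ax":0,"ay":0,"az":-0.006,"claw":-1},{"x":-0.011,"y":-0.007,"z":0.03,"ax":0,"ay":0,"az":-0.006,"claw":-1},{"x":-0.011,"y":-0.007,"z":0.045,"ax":0,"ay":0,"az":-0.006,"claw":-1},{"x":-0.011,"y":-0.007,"z":0.058,"ax":0,"ay":0,"az":-0.006,"claw":-1}]'
python3 -m crank '[{"x":0,"y":0,"z":0,"ax":0,"ay":0,"az":0,"claw":-1},{"x":0,"y":0,"z":0,"ax":0,"ay":0,"az":0,"claw":0.2},{"x":0,"y":0,"z":0,"ax":0,"ay":0,"az":0,"claw":0.6},{"x":0,"y":0,"z":0,"ax":0,"ay":0,"az":0,"claw":1},{"x":0,"y":0,"z":0,"ax":0,"ay":0,"az":0,"claw":1}]' 30; python3 -c "
from h import *; go([.4296,-.342,.006],-85.1)"
```

```text
time: 1.82
ee_pos: [0.4304, -0.3407, 0.0052]
eef_rot: [0.738, -0.675, 0.001, -0.0]
ft_force: [-0.1, -0.2, 0.6]
width: 0.0869
time: 2.23
ee_pos: [0.4298, -0.3416, 0.0057]
eef_rot: [0.737, -0.676, 0.001, -0.0]
ft_force: [-0.2, 0.1, 0.2]
width: 0.0681
shift [ 0.0004  0.0002 -0.0003] turn/2 [-0.0006 -0.0006  0.0007] now [ 0.4298 -0.3416  0.0057] F [-0.2  0.1  0.2] w 0.0681 t 2.23
```

```bash
python3 -m crank '[{"x":0,"y":0,"z":0,"ax":0,"ay":0,"az":0,"claw":1},{"x":0,"y":0,"z":0,"ax":0,"ay":0,"az":0,"claw":1},{"x":0,"y":0,"z":0,"ax":0,"ay":0,"az":0,"claw":1},{"x":0,"y":0,"z":-0.01,"ax":0,"ay":0,"az":0,"claw":1},{"x":0,"y":0,"z":-0.03,"ax":0,"ay":0,"az":0,"claw":1}]' 30
python3 -m crank '[{"x":0,"y":0,"z":-0.03,"ax":0,"ay":0,"az":0,"claw":1},{"x":0,"y":0,"z":-0.06,"ax":0,"ay":0,"az":0,"claw":1},{"x":0,"y":0,"z":-0.09,"ax":0,"ay":0,"az":0,"claw":1},{"x":0,"y":0,"z":-0.12,"ax":0,"ay":0,"az":0,"claw":1},{"x":0,"y":0,"z":-0.15,"ax":0,"ay":0,"az":0,"claw":1}]'; python3 -c "
from h import *; go([.335,.19,.23],-85.1)"
```

```text
time: 2.65
ee_pos: [0.4275, -0.3401, 0.033]
eef_rot: [0.737, -0.676, -0.002, 0.0]
ft_force: [-0.8, 1.0, -1.5]
width: 0.0578
time: 3.07
ee_pos: [0.4287, -0.3409, 0.1865]
eef_rot: [0.737, -0.676, -0.0, -0.0]
ft_force: [1.0, -0.1, -3.0]
width: 0.0578
shift [-0.537   0.0473 -0.0434] turn/2 [0.0001 0.0001 0.0007] now [ 0.4287 -0.3409  0.1865] F [ 1.  -0.1 -3. ] w 0.0578 t 3.07
```

```bash
python3 -m crank '[{"x":-0.02,"y":0,"z":-0.02,"ax":0,"ay":0,"az":0,"claw":1},{"x":-0.055,"y":0,"z":-0.043,"ax":0,"ay":0,"az":0,"claw":1},{"x":-0.09,"y":0,"z":-0.043,"ax":0,"ay":0,"az":0,"claw":1},{"x":-0.125,"y":0,"z":-0.043,"ax":0,"ay":0,"az":0,"claw":1},{"x":-0.16,"y":0,"z":-0.043,"ax":0,"ay":0,"az":0,"claw":1}]'
python3 -m crank '[{"x":-0.035,"y":-0.005,"z":0,"ax":0,"ay":0,"az":0,"claw":1},{"x":-0.07,"y":-0.01,"z":0,"ax":0,"ay":0,"az":0,"claw":1},{"x":-0.105,"y":-0.015,"z":0,"ax":0,"ay":0,"az":0,"claw":1},{"x":-0.14,"y":-0.015,"z":0,"ax":0,"ay":0,"az":0,"claw":1},{"x":-0.175,"y":-0.015,"z":0,"ax":0,"ay":0,"az":0,"claw":1}]'
python3 -m crank '[{"x":-0.035,"y":0,"z":0,"ax":0,"ay":0,"az":0,"claw":1},{"x":-0.07,"y":0.005,"z":0,"ax":0,"ay":0,"az":0,"claw":1},{"x":-0.105,"y":0.015,"z":0,"ax":0,"ay":0,"az":0,"claw":1},{"x":-0.14,"y":0.03,"z":0,"ax":0,"ay":0,"az":0,"claw":1},{"x":-0.175,"y":0.04,"z":0,"ax":0,"ay":0,"az":0,"claw":1}]'
python3 -m crank '[{"x":-0.02,"y":0.015,"z":0,"ax":0,"ay":0,"az":0,"claw":1},{"x":-0.02,"y":0.02,"z":0,"ax":0,"ay":0,"az":0,"claw":1},{"x":-0.02,"y":0.02,"z":0,"ax":0,"ay":0,"az":0,"claw":1},{"x":-0.02,"y":0.02,"z":0,"ax":0,"ay":0,"az":0,"claw":1},{"x":-0.02,"y":0.02,"z":0,"ax":0,"ay":0,"az":0,"claw":1}]'
python3 - <<'E'
from h import *
go([.335,.19,.23],-85.1)
c=camera("wrist"); np.save("w2.npy",c,allow_pickle=True)
cv2.imwrite("pics/w2.png",c["color"])
E
```

```text
time: 3.48
ee_pos: [0.4147, -0.1802, 0.2283]
eef_rot: [0.737, -0.676, 0.0, 0.0]
ft_force: [-0.1, 1.0, -0.9]
width: 0.0577
time: 3.9
ee_pos: [0.4143, -0.0045, 0.2279]
eef_rot: [0.737, -0.676, 0.0, 0.0]
ft_force: [1.6, -0.1, -2.7]
width: 0.0574
time: 4.32
ee_pos: [0.3582, 0.166, 0.2277]
eef_rot: [0.737, -0.676, 0.0, 0.0]
ft_force: [1.8, 0.9, -2.0]
width: 0.0581
time: 4.73
ee_pos: [0.3389, 0.1818, 0.2276]
eef_rot: [0.737, -0.676, 0.0, 0.0]
ft_force: [-0.3, -0.7, -1.7]
width: 0.0577
shift [-0.0085  0.0032 -0.0024] turn/2 [-0.0001 -0.0002 -0.0002] now [0.3389 0.1818 0.2276] F [-0.3 -0.7 -1.7] w 0.0577 t 4.73
```

View pics/w2.png

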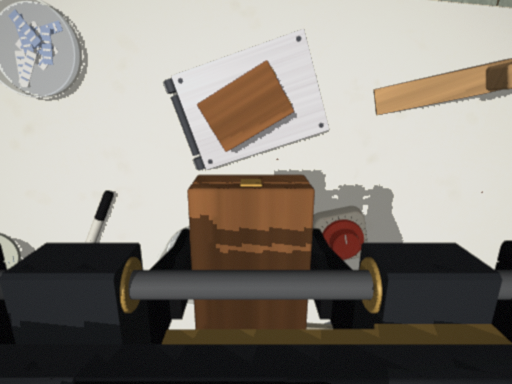

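Wrist view: the held case's catch faces the camera. Lower case is centred about (246,106), plate free edge runs from (304,30) to (328,129), hinge is at left, wedge tip is at (376,100), and the dish is at (40,50).

Run:
```python
from h import *
c=np.load("w2.npy",allow_pickle=True).item()
case(c,.052,(180,45,310,165))
# held case position in tool frame: catch / bounding
s=r.read_state(); A=R.from_quat(s["eef_rot"])
for z in(.2276-.006+.03,): 
  for u,v in((190,187),(313,187)): print("held top front corners tool",A.inv().apply(onz(c,u,v,z)-s["ee_pos"]).round(4))
# refine plate free edge: gradient along rows near the line (304,30)-(328,129)
g=cv2.cvtColor(c["color"],cv2.COLOR_BGR2GRAY); hsv=cv2.cvtColor(c["color"],cv2.COLOR_BGR2HSV)
for v in(50,80,110):
    u=304+24*(v-30)/99; print(v,u,g[v,int(u)-8:int(u)+12].tolist())
P=[onz(c,u,v,.022) for u,v in((304.5,30),(328.5,129))]; d=P[1]-P[0]
print("edge",np.round(P,4).tolist(),np.linalg.norm(d),"stand x heading",np.degrees(np.arctan2(d[1],d[0]))+90, "other", np.degrees(np.arctan2(d[1],d[0]))-90)
# screws
for u,v in((298,39),(180.5,80),(321,126),(211,161)): print("screw",onz(c,u,v,.022).round(4))
m=cv2.inRange(hsv,(8,60,40),(28,255,255)); print("wedge tip")
case(c,.01,(360,50,512,125),(8,60,40),(28,255,255))
```

```text
ctr [409.2 191.8] size [56.7 83. ] ang 35.3 px (198, 62, 95, 89)
  edge 83.0 mm heading -54.7
  edge 56.7 mm heading 35.3
held top front corners tool [-0.0264 -0.0409 -0.0241]
held top front corners tool [ 0.0289 -0.0408 -0.024 ]
50 308.8484848484849 [219, 218, 217, 217, 215, 214, 214, 216, 212, 200, 218, 223, 223, 223, 224, 224, 224, 224, 223, 223]
80 316.1212121212121 [220, 220, 218, 218, 218, 218, 217, 215, 206, 199, 221, 226, 226, 226, 226, 225, 225, 226, 225, 226]
110 323.3939393939394 [215, 214, 214, 213, 213, 213, 214, 216, 213, 207, 222, 226, 226, 225, 226, 226, 226, 225, 225, 225]
edge [[0.4916, 0.1369, 0.022], [0.3929, 0.0962, 0.022]] 0.106754955771981 stand x heading -67.56431214417466 other -247.56431214417466
screw [0.4825 0.1426 0.022 ]
screw [0.4313 0.265  0.022 ]
screw [0.3955 0.1052 0.022 ]
screw [0.3449 0.2275 0.022 ]
wedge tip
ctr [449.1 -28.1] size [ 32.  153.2] ang 16.1 px (374, 59, 138, 56)
  edge 153.2 mm heading -73.9
  edge 32.0 mm heading 16.1
```

```bash
python3 -c "
from h import *; go([.409,.1925,.12],-144.7); print(r.read_state()['joint_positions'])"
```

```text
shift [-0.0047 -0.0707  0.1075] turn/2 [ 0.     -0.      0.5198] now [0.3389 0.1819 0.2276] F [-0.   0.3 -0.8] w 0.0573 t 4.78
[ 0.30493743 -0.23490938 -0.77699543  1.98826512 -0.16901157  1.32585706
 -1.90272057]
```

```bash
python3 -m crank '[{"x":-0.005,"y":-0.02,"z":0,"ax":0,"ay":0,"az":-0.06,"claw":1},{"x":-0.005,"y":-0.04,"z":0,"ax":0,"ay":0,"az":-0.12,"claw":1},{"x":-0.005,"y":-0.06,"z":0,"ax":0,"ay":0,"az":-0.18,"claw":1},{"x":-0.005,"y":-0.071,"z":0,"ax":0,"ay":0,"az":-0.24,"claw":1},{"x":-0.005,"y":-0.071,"z":0,"ax":0,"ay":0,"az":-0.3,"claw":1}]'
python3 -m crank '[{"x":0,"y":0,"z":0,"ax":0,"ay":0,"az":-0.06,"claw":1},{"x":0,"y":0,"z":0,"ax":0,"ay":0,"az":-0.12,"claw":1},{"x":0,"y":0,"z":0,"ax":0,"ay":0,"az":-0.18,"claw":1},{"x":0,"y":0,"z":0,"ax":0,"ay":0,"az":-0.24,"claw":1},{"x":0,"y":0,"z":0,"ax":0,"ay":0,"az":-0.3,"claw":1}]'
python3 -m crank '[{"x":0,"y":0,"z":0,"ax":0,"ay":0,"az":-0.06,"claw":1},{"x":0,"y":0,"z":0.0,"ax":0,"ay":0,"az":-0.12,"claw":1},{"x":0,"y":0,"z":0.02,"ax":0,"ay":0,"az":-0.18,"claw":1},{"x":0,"y":0,"z":0.04,"ax":0,"ay":0,"az":-0.24,"claw":1},{"x":0,"y":0,"z":0.06,"ax":0,"ay":0,"az":-0.3,"claw":1}]'
python3 -m crank '[{"x":0,"y":0,"z":0.015,"ax":0,"ay":0,"az":-0.06,"claw":1},{"x":0,"y":0,"z":0.03,"ax":0,"ay":0,"az":-0.12,"claw":1},{"x":0,"y":0,"z":0.03,"ax":0,"ay":0,"az":-0.15,"claw":1},{"x":0,"y":0,"z":0.03,"ax":0,"ay":0,"az":-0.15,"claw":1},{"x":0,"y":0,"z":0.03,"ax":0,"ay":0,"az":-0.15,"claw":1}]'
python3 -c "
from h import *; go([.409,.1925,.075],35.3); print(r.read_state()['joint_positions'])"
```

```text
time: 5.2
ee_pos: [0.411, 0.1928, 0.227]
eef_rot: [0.904, -0.426, -0.001, -0.0]
ft_force: [-0.8, 0.7, -2.3]
width: 0.0577
time: 5.62
ee_pos: [0.4092, 0.193, 0.2272]
eef_rot: [0.99, -0.14, -0.0, -0.0]
ft_force: [1.2, -0.2, -1.5]
width: 0.0575
time: 6.03
ee_pos: [0.4094, 0.193, 0.1667]
eef_rot: [0.987, 0.159, 0.0, -0.0]
ft_force: [-0.3, 0.5, -2.4]
width: 0.0579
time: 6.45
ee_pos: [0.4091, 0.1934, 0.1375]
eef_rot: [0.954, 0.301, -0.0, -0.0]
ft_force: [0.0, 0.5, -1.7]
width: 0.0577
shift [-0.0006  0.0007  0.0625] turn/2 [-0.0002  0.0001 -0.0019] now [0.4091 0.1934 0.1375] F [ 0.   0.5 -1.7] w 0.0577 t 6.45
[ 0.2430505   0.07989711 -0.80183303  1.96945246  0.06335732  1.11758848
  0.02733105]
```

```bash
python3 -m crank '[{"x":0,"y":0.001,"z":0.025,"ax":0,"ay":0,"az":-0.002,"claw":1},{"x":0,"y":0.001,"z":0.05,"ax":0,"ay":0,"az":-0.002,"claw":1},{"x":0,"y":0.001,"z":0.065,"ax":0,"ay":0,"az":-0.002,"claw":1},{"x":0,"y":0.001,"z":0.073,"ax":0,"ay":0,"az":-0.002,"claw":1},{"x":0,"y":0.001,"z":0.073,"ax":0,"ay":0,"az":-0.002,"claw":1}]'
python3 - <<'E'
from h import *
go([.409,.1925,.058],35.3)
for n in("side","wrist"):
  c=camera(n); np.save(n+"3.npy",c,allow_pickle=True)
a=np.load("side3.npy",allow_pickle=True).item()["color"][150:225,230:310]; b=np.load("wrist3.npy",allow_pickle=True).item()["color"]
a=cv2.resize(a,(400,375),interpolation=cv2.INTER_CUBIC); b=cv2.resize(b,(400,300))
b=cv2.copyMakeBorder(b,0,75,0,0,cv2.BORDER_CONSTANT); cv2.imwrite("pics/s3.png",np.hstack([a,b]))
E
```

```text
time: 6.87
ee_pos: [0.4088, 0.1926, 0.0635]
eef_rot: [0.953, 0.304, -0.001, -0.0]
ft_force: [-1.0, 0.2, -2.7]
width: 0.0577
shift [0.0001 0.0002 0.0055] turn/2 [-0.0004  0.0009  0.0009] now [0.4088 0.1926 0.0635] F [-1.   0.2 -2.7] w 0.0577 t 6.87
```

View pics/s3.png

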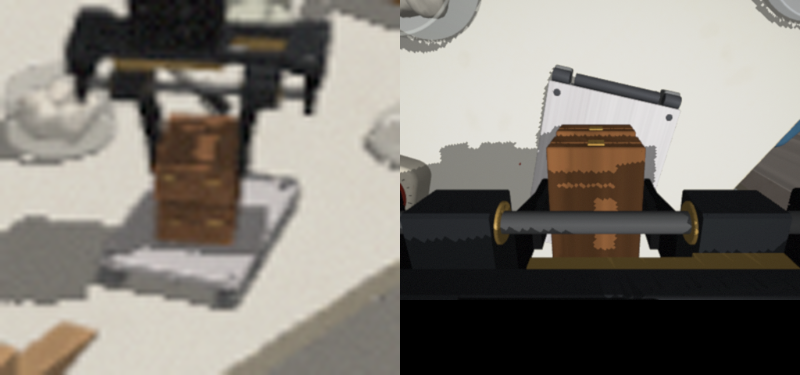

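The column is aligned in both views: the side view (left) shows the edges flush, and the wrist view (right) shows the lower case hidden evenly behind the held one. Lowering and releasing next.

```bash
python3 -m crank '[{"x":0,"y":0,"z":0.003,"ax":0,"ay":0,"az":0,"claw":1},{"x":0,"y":0,"z":0.005,"ax":0,"ay":0,"az":0,"claw":1},{"x":0,"y":0,"z":0.0055,"ax":0,"ay":0,"az":0,"claw":1},{"x":0,"y":0,"z":0.0055,"ax":0,"ay":0,"az":0,"claw":1},{"x":0,"y":0,"z":0.0055,"ax":0,"ay":0,"az":0,"claw":1}]'
```

```text
time: 7.38
ee_pos: [0.4094, 0.1932, 0.0593]
eef_rot: [0.952, 0.305, 0.0, 0.0]
ft_force: [0.1, 0.2, -1.4]
width: 0.0577
```

```bash
python3 -m crank '[{"x":0,"y":0,"z":0.0005,"ax":0,"ay":0,"az":0,"claw":1},{"x":0,"y":0,"z":0.001,"ax":0,"ay":0,"az":0,"claw":1},{"x":0,"y":0,"z":0.0015,"ax":0,"ay":0,"az":0,"claw":1},{"x":0,"y":0,"z":0.0015,"ax":0,"ay":0,"az":0,"claw":1},{"x":0,"y":0,"z":0.0015,"ax":0,"ay":0,"az":0,"claw":1}]'
```

```text
time: 7.8
ee_pos: [0.4092, 0.1931, 0.0575]
eef_rot: [0.952, 0.305, -0.0, 0.0]
ft_force: [-0.6, 0.5, -1.6]
width: 0.0578
```

```bash
python3 -m crank '[{"x":0,"y":0,"z":0.0005,"ax":0,"ay":0,"az":0,"claw":1},{"x":0,"y":0,"z":0.001,"ax":0,"ay":0,"az":0,"claw":1},{"x":0,"y":0,"z":0.001,"ax":0,"ay":0,"az":0,"claw":1},{"x":0,"y":0,"z":0.001,"ax":0,"ay":0,"az":0,"claw":1},{"x":0,"y":0,"z":0.001,"ax":0,"ay":0,"az":0,"claw":1}]'; python3 -c "
from h import *; st()"
```

```text
time: 8.22
ee_pos: [0.4094, 0.1932, 0.0571]
eef_rot: [0.952, 0.305, 0.0, 0.0]
ft_force: [-3.1, -1.3, 8.0]
width: 0.0572
{'time': 8.2167, 'joint_positions': [0.1973, 0.2106, -0.7876, 2.0485, 0.1835, 0.9515, -0.0666], 'ee_pos': [0.4094, 0.1932, 0.0571], 'eef_rot': [0.9523, 0.305, 0.0, 0.0002], 'ft_force': [-3.0688, -1.2542, 7.9834], 'width': 0.0572}
```

```bash
python3 -m crank '[{"x":0,"y":0,"z":-0.0003,"ax":0,"ay":0,"az":0,"claw":-0.4},{"x":0,"y":0,"z":-0.0003,"ax":0,"ay":0,"az":0,"claw":-0.5},{"x":0,"y":0,"z":-0.0003,"ax":0,"ay":0,"az":0,"claw":-0.6},{"x":0,"y":0,"z":-0.0003,"ax":0,"ay":0,"az":0,"claw":-0.8},{"x":0,"y":0,"z":-0.0003,"ax":0,"ay":0,"az":0,"claw":-0.8}]'
python3 -m crank '[{"x":0,"y":0,"z":0,"ax":0,"ay":0,"az":0,"claw":-0.8},{"x":0,"y":0,"z":-0.01,"ax":0,"ay":0,"az":0,"claw":-0.8},{"x":0,"y":0,"z":-0.035,"ax":0,"ay":0,"az":0,"claw":-0.8},{"x":0,"y":0,"z":-0.07,"ax":0,"ay":0,"az":0,"claw":-0.8},{"x":0,"y":0,"z":-0.105,"ax":0,"ay":0,"az":0,"claw":-0.8}]'
python3 -c "
from h import *; go([.44,-.03,.17],16); go([.44,-.03,.17],-164); st()"
```

```text
time: 8.63
ee_pos: [0.4093, 0.1931, 0.0568]
eef_rot: [0.952, 0.305, 0.0, 0.0]
ft_force: [-0.1, -0.5, 0.2]
width: 0.0743
time: 9.05
ee_pos: [0.4084, 0.1933, 0.1634]
eef_rot: [0.952, 0.306, -0.001, -0.0]
ft_force: [0.5, 0.1, 0.7]
width: 0.0783
shift [-0.1042  0.2    -0.0067] turn/2 [-0.0005  0.0006  0.1709] now [0.4084 0.1933 0.1634] F [0.5 0.1 0.7] w 0.0783 t 9.05
shift [-0.1042  0.2    -0.0067] turn/2 [-9.0000e-04 -6.0000e-04 -1.3999e+00] now [0.4084 0.1933 0.1634] F [0.5 0.1 0.7] w 0.0783 t 9.05
{'time': 9.05, 'joint_positions': [0.2626, 0.0453, -0.8095, 1.9386, 0.0345, 1.1731, 0.0613], 'ee_pos': [0.4084, 0.1933, 0.1634], 'eef_rot': [0.9522, 0.3055, -0.0007, -0.0004], 'ft_force': [0.4949, 0.086, 0.6524], 'width': 0.0783}
```

```bash
python3 -c "
from h import *; go([.49,-.15,.2],16)"
python3 -m crank '[{"x":0,"y":0,"z":-0.02,"ax":0,"ay":0,"az":0.05,"claw":-0.8},{"x":-0.015,"y":0.04,"z":-0.035,"ax":0,"ay":0,"az":0.1,"claw":-0.8},{"x":-0.03,"y":0.075,"z":-0.035,"ax":0,"ay":0,"az":0.17,"claw":-0.8},{"x":-0.045,"y":0.11,"z":-0.035,"ax":0,"ay":0,"az":0.17,"claw":-0.8},{"x":-0.06,"y":0.145,"z":-0.035,"ax":0,"ay":0,"az":0.17,"claw":-0.8}]'
python3 -c "
from h import *; go([.49,-.15,.2],16)"
```

```text
shift [-0.1334  0.3267 -0.0368] turn/2 [-0.0005  0.0006  0.1709] now [0.4084 0.1933 0.1634] F [0.5 0.1 0.7] w 0.0783 t 9.05
time: 9.47
ee_pos: [0.4449, 0.0386, 0.1982]
eef_rot: [0.99, 0.139, 0.001, 0.0]
ft_force: [1.6, 0.3, -0.4]
width: 0.0783
shift [-0.0086  0.1937 -0.0016] turn/2 [ 0.0005 -0.0009 -0.0002] now [0.4449 0.0386 0.1982] F [ 1.6  0.3 -0.4] w 0.0783 t 9.47
```

```bash
python3 -m crank '[{"x":-0.002,"y":0.038,"z":0,"ax":0,"ay":0,"az":0,"claw":-0.8},{"x":-0.004,"y":0.076,"z":0,"ax":0,"ay":0,"az":0,"claw":-0.8},{"x":-0.006,"y":0.114,"z":0,"ax":0,"ay":0,"az":0,"claw":-0.8},{"x":-0.008,"y":0.152,"z":0,"ax":0,"ay":0,"az":0,"claw":-0.8},{"x":-0.009,"y":0.19,"z":0,"ax":0,"ay":0,"az":0,"claw":-0.8}]'
python3 -m crank '[{"x":0,"y":0,"z":0,"ax":0,"ay":0,"az":0,"claw":-0.8},{"x":0,"y":0,"z":0,"ax":0,"ay":0,"az":0,"claw":-0.8},{"x":0,"y":0,"z":0,"ax":0,"ay":0,"az":0,"claw":-0.8},{"x":0,"y":0,"z":0,"ax":0,"ay":0,"az":0,"claw":-0.8},{"x":0,"y":0,"z":0,"ax":0,"ay":0,"az":0,"claw":-0.8}]'
python3 - <<'E'
from h import *
go([.49,-.15,.2],16)
c=camera("wrist"); np.save("w4.npy",c,allow_pickle=True)
cv2.imwrite("pics/w4.png",cv2.resize(c["color"],(800,600),interpolation=cv2.INTER_CUBIC))
E
```

```text
time: 9.88
ee_pos: [0.4886, -0.1467, 0.1979]
eef_rot: [0.99, 0.14, 0.0, 0.0]
ft_force: [1.1, 0.3, 0.3]
width: 0.0781
time: 10.3
ee_pos: [0.4886, -0.1435, 0.1973]
eef_rot: [0.99, 0.141, 0.0, 0.0]
ft_force: [-0.3, -0.1, -0.6]
width: 0.0781
shift [-0.0005  0.0066 -0.0027] turn/2 [ 0.0001 -0.0002  0.0014] now [ 0.4886 -0.1435  0.1973] F [-0.3 -0.1 -0.6] w 0.0781 t 10.3
```

View pics/w4.png

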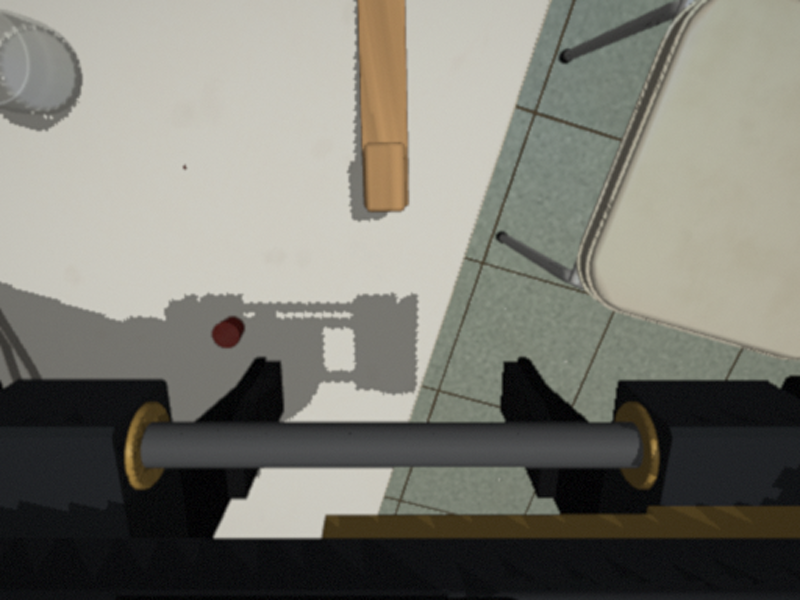

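Run:
```python
from h import *
c=np.load("w4.npy",allow_pickle=True).item(); k=1/1.5625
P=[onz(c,u*k,v*k,.058) for u,v in((363.5,142.5),(407,142.5),(405.5,211),(367,211))]
print(np.round(P,4)[:,:2].tolist(),np.mean(P,0).round(4))
hsv=cv2.cvtColor(c["color"],cv2.COLOR_BGR2HSV); m=cv2.inRange(hsv,(8,60,40),(28,255,255))
for v in(2,20,40,60,80):
    x=np.where(m[v,215:275])[0]+215; print(v,x.min(),x.max(), end=" ")
print()
# tongue base: z slope unknown a priori; estimate x along wedge by 26-22*(x-20)/110
o=np.mean(P,0)[:2]; 
for it in range(1):
  L=[]
  for v in(2,20,40,60,80):
    x=np.where(m[v,215:275])[0]+215
    z=.02
    for _ in range(5):
      q=[onz(c,u,v+.5,z)[:2] for u in(x.min(),x.max()+1)]; mid=np.mean(q,0); z=.026-.2*max(np.linalg.norm(mid-o)-.02,0)
    L.append(mid); print(mid.round(4),round(z,4),round(np.linalg.norm(q[1]-q[0]),4))
L=np.array(L); d=L[0]-L[-1]; print("heading",np.degrees(np.arctan2(d[1],d[0])), "from block",[np.degrees(np.arctan2(*(l-o)[::-1])).round(1) for l in L])
c=np.load("w2.npy",allow_pickle=True).item()
# tip in w2
hsv=cv2.cvtColor(c["color"],cv2.COLOR_BGR2HSV); m=cv2.inRange(hsv,(8,60,40),(28,255,255)); m[:, :360]=0;m[130:]=0
for u in(376,380,400,430,460):
    y=np.where(m[:,u])[0]; print(u,y.min(),y.max(),onz(c,u,y.min(),.004).round(4),onz(c,u,y.max()+1,.004).round(4))
F=np.array([.4423,.1161]);h=np.radians(112.5);ex=np.array([np.cos(h),np.sin(h)]);ey=np.array([-ex[1],ex[0]])
print("block origin in stand axes rel free edge",(o-F)@ex,(o-F)@ey)
print("goal origin (95mm before edge)",F-.095*ex)
```

```text
[[0.4492, -0.0664], [0.4733, -0.0594], [0.4836, -0.0971], [0.4615, -0.1035]] [ 0.4669 -0.0816  0.058 ]
2 229 258 20 229 259 40 230 259 60 230 259 80 231 260 
[0.4355 0.0162] 0.0095 0.0292
[0.4405 0.0006] 0.0127 0.0303
[ 0.4461 -0.017 ] 0.0164 0.0295
[ 0.4512 -0.0349] 0.0201 0.0297
[ 0.4574 -0.0527] 0.0239 0.0298
heading 107.602817885737 from block [np.float64(107.8), np.float64(107.8), np.float64(107.9), np.float64(108.6), np.float64(108.3)]
376 89 113 [0.4413 0.0441 0.004 ] [0.4137 0.0386 0.004 ]
380 88 113 [0.4427 0.0398 0.004 ] [0.4141 0.0339 0.004 ]
400 84 110 [0.449  0.0177 0.004 ] [0.4194 0.0112 0.004 ]
430 77 104 [ 0.4593 -0.0148  0.004 ] [ 0.4291 -0.0223  0.004 ]
460 70 98 [ 0.4695 -0.0469  0.004 ] [ 0.4386 -0.0555  0.004 ]
block origin in stand axes rel free edge -0.1920501702061344 0.05291746268475842
goal origin (95mm before edge) [0.47865493 0.02833144]
```

```bash
python3 -c "
from h import *; go([.4669,-.0816,.09],17.7)"
```

```text
shift [-0.0036 -0.0657  0.1072] turn/2 [ 0.0002 -0.0002 -0.0135] now [ 0.4886 -0.1437  0.1972] F [ 0.2 -0.3  0.1] w 0.0784 t 10.35
```

```bash
python3 -m crank '[{"x":-0.002,"y":-0.033,"z":0.02,"ax":0,"ay":0,"az":-0.0135,"claw":-0.4},{"x":-0.0036,"y":-0.0657,"z":0.04,"ax":0,"ay":0,"az":-0.0135,"claw":-0.4},{"x":-0.0036,"y":-0.0657,"z":0.075,"ax":0,"ay":0,"az":-0.0135,"claw":-0.4},{"x":-0.0036,"y":-0.0657,"z":0.1,"ax":0,"ay":0,"az":-0.0135,"claw":-0.4},{"x":-0.0036,"y":-0.0657,"z":0.1072,"ax":0,"ay":0,"az":-0.0135,"claw":-0.4}]'
python3 -m crank '[{"x":0,"y":0,"z":0,"ax":0,"ay":0,"az":0,"claw":-0.4},{"x":0,"y":0,"z":0,"ax":0,"ay":0,"az":0,"claw":-0.4},{"x":0,"y":0,"z":0.02,"ax":0,"ay":0,"az":0,"claw":-0.4},{"x":0,"y":0,"z":0.04,"ax":0,"ay":0,"az":0,"claw":-0.4},{"x":0,"y":0,"z":0.05,"ax":0,"ay":0,"az":0,"claw":-0.4}]'
python3 -c "
from h import *; go([.4669,-.0816,.029],17.7)"
```

```text
time: 10.77
ee_pos: [0.4646, -0.0814, 0.0866]
eef_rot: [0.988, 0.154, -0.002, -0.001]
ft_force: [-0.6, -0.1, -0.4]
width: 0.0619
time: 11.18
ee_pos: [0.4675, -0.0831, 0.0398]
eef_rot: [0.988, 0.153, 0.001, 0.0]
ft_force: [-0.3, 0.1, 0.1]
width: 0.0612
shift [-0.0001 -0.0016  0.0108] turn/2 [ 0.0004 -0.0005 -0.0013] now [ 0.4675 -0.0831  0.0398] F [-0.3  0.1  0.1] w 0.0612 t 11.18
```

```bash
python3 -m crank '[{"x":0,"y":-0.0015,"z":0.006,"ax":0,"ay":0,"az":0,"claw":-0.4},{"x":0,"y":-0.0015,"z":0.0105,"ax":0,"ay":0,"az":0,"claw":-0.2},{"x":0,"y":-0.0015,"z":0.0105,"ax":0,"ay":0,"az":0,"claw":0.1},{"x":0,"y":-0.0015,"z":0.0105,"ax":0,"ay":0,"az":0,"claw":0.3},{"x":0,"y":-0.0015,"z":0.0105,"ax":0,"ay":0,"az":0,"claw":0.6}]' 50
python3 -m crank '[{"x":0,"y":0,"z":0,"ax":0,"ay":0,"az":0,"claw":0.8},{"x":0,"y":0,"z":0,"ax":0,"ay":0,"az":0,"claw":1},{"x":0,"y":0,"z":0,"ax":0,"ay":0,"az":0,"claw":1},{"x":0,"y":0,"z":0,"ax":0,"ay":0,"az":0,"claw":1},{"x":0,"y":0,"z":0,"ax":0,"ay":0,"az":0,"claw":1}]' 50
python3 - <<'E'
from h import *
F=np.array([.4423,.1161]);h=np.radians(112.5);ex=np.array([np.cos(h),np.sin(h)])
a=F-.17*ex; print(a); go([*a,.029],22.5); c=camera("side"); np.save("s5.npy",c,allow_pickle=True)
E
```

```text
time: 11.6
ee_pos: [0.4671, -0.0814, 0.03]
eef_rot: [0.988, 0.153, 0.001, 0.0]
ft_force: [-0.3, -0.8, -0.3]
width: 0.042
time: 12.02
ee_pos: [0.4667, -0.0814, 0.0295]
eef_rot: [0.988, 0.153, 0.0, 0.0]
ft_force: [-0.6, -0.8, 3.5]
width: 0.0232
[ 0.50735618 -0.04095952]
shift [ 0.051  -0.0262  0.0005] turn/2 [ 0.0002 -0.0002 -0.0429] now [ 0.4667 -0.0814  0.0295] F [-0.6 -0.8  3.5] w 0.0232 t 12.02
```

```bash
python3 -m crank '[{"x":0.012,"y":-0.006,"z":0,"ax":0,"ay":0,"az":-0.01,"claw":1},{"x":0.025,"y":-0.013,"z":0,"ax":0,"ay":0,"az":-0.02,"claw":1},{"x":0.038,"y":-0.02,"z":0,"ax":0,"ay":0,"az":-0.032,"claw":1},{"x":0.051,"y":-0.026,"z":0,"ax":0,"ay":0,"az":-0.043,"claw":1},{"x":0.051,"y":-0.026,"z":0,"ax":0,"ay":0,"az":-0.043,"claw":1}]'
python3 -m crank '[{"x":0,"y":0,"z":0,"ax":0,"ay":0,"az":0,"claw":1},{"x":0,"y":0,"z":0,"ax":0,"ay":0,"az":0,"claw":1},{"x":0,"y":0,"z":0,"ax":0,"ay":0,"az":0,"claw":1},{"x":0,"y":0,"z":0,"ax":0,"ay":0,"az":0,"claw":1},{"x":0,"y":0,"z":0,"ax":0,"ay":0,"az":0,"claw":1}]'
python3 - <<'E'
from h import *
F=np.array([.4423,.1161]);h=np.radians(112.5);ex=np.array([np.cos(h),np.sin(h)])
a=F-.17*ex; go([*a,.0295],22.5); c=camera("wrist"); np.save("w6.npy",c,allow_pickle=True)
cv2.imwrite("pics/w6.png",cv2.resize(c["color"],(800,600),interpolation=cv2.INTER_CUBIC))
for n,p in(("edge",[*F,.022]),("tipwanted",[*(a+.13*ex),.004]),("in80",[*(F+.1*ex),.022])): print(n,np.round(np.array(proj(c,p))*1.5625,1))
E
```

```text
time: 12.48
ee_pos: [0.509, -0.039, 0.0294]
eef_rot: [0.98, 0.197, 0.001, -0.0]
ft_force: [6.1, 5.0, 8.4]
width: 0.0236
time: 12.9
ee_pos: [0.5072, -0.0412, 0.0294]
eef_rot: [0.981, 0.195, 0.0, 0.0]
ft_force: [2.2, 2.9, 5.0]
width: 0.0235
shift [ 0.0002 -0.0002 -0.0001] turn/2 [ 0.0001 -0.0004 -0.0002] now [ 0.5072 -0.0412  0.0294] F [2.2 2.9 5. ] w 0.0235 t 12.9
edge [ 393.3 -196.3]
tipwanted [393.   -8.8]
in80 [ 393.4 -776.4]
```

View pics/w6.png

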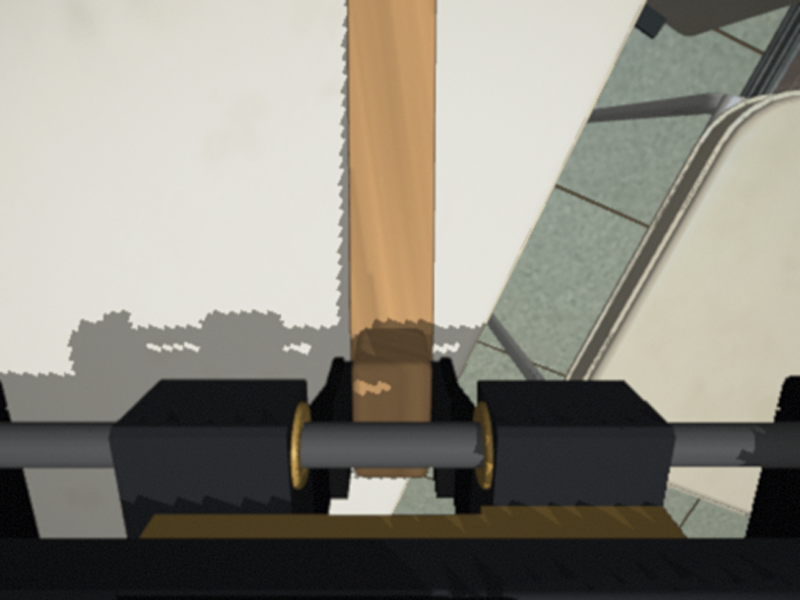

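The tongue is straight along the tool axis, with its centre at about u=392 against the expected 393. Pushing in to just before contact, then on to about 2 mm of lift.

```bash
python3 -m crank '[{"x":0,"y":-0.016,"z":0,"ax":0,"ay":0,"az":0,"claw":1},{"x":0,"y":-0.035,"z":0,"ax":0,"ay":0,"az":0,"claw":1},{"x":0,"y":-0.055,"z":0,"ax":0,"ay":0,"az":0,"claw":1},{"x":0,"y":-0.07,"z":0,"ax":0,"ay":0,"az":0,"claw":1},{"x":0,"y":-0.08,"z":0,"ax":0,"ay":0,"az":0,"claw":1}]'
python3 - <<'E'
from h import *
F=np.array([.4423,.1161]);h=np.radians(112.5);ex=np.array([np.cos(h),np.sin(h)])
go([*(F-.065*ex),.0295],22.5)
c=camera("side"); np.save("s7.npy",c,allow_pickle=True)
E
python3 -m crank '[{"x":0,"y":-0.004,"z":0,"ax":0,"ay":0,"az":0,"claw":1},{"x":0,"y":-0.008,"z":0,"ax":0,"ay":0,"az":0,"claw":1},{"x":0,"y":-0.012,"z":0,"ax":0,"ay":0,"az":0,"claw":1},{"x":0,"y":-0.015,"z":0,"ax":0,"ay":0,"az":0,"claw":1},{"x":0,"y":-0.015,"z":0,"ax":0,"ay":0,"az":0,"claw":1}]'
python3 - <<'E'
from h import *
F=np.array([.4423,.1161]);h=np.radians(112.5);ex=np.array([np.cos(h),np.sin(h)])
go([*(F-.065*ex),.0295],22.5)
E
```

```text
time: 13.37
ee_pos: [0.4761, 0.0321, 0.0295]
eef_rot: [0.981, 0.195, 0.0, 0.001]
ft_force: [1.8, -3.9, 6.3]
width: 0.0237
shift [ 0.0009 -0.0255 -0.0001] turn/2 [ 0.001   0.0001 -0.0004] now [0.4761 0.0321 0.0295] F [ 1.8 -3.9  6.3] w 0.0237 t 13.37
time: 13.83
ee_pos: [0.471, 0.0444, 0.0294]
eef_rot: [0.981, 0.194, 0.0, 0.001]
ft_force: [0.5, -4.3, 6.8]
width: 0.0241
shift [ 0.0009 -0.0122 -0.0001] turn/2 [ 0.0014  0.0001 -0.001 ] now [0.471  0.0444 0.0294] F [ 0.5 -4.3  6.8] w 0.0241 t 13.83
```

```bash
python3 -m crank '[{"x":0,"y":-0.001,"z":0,"ax":0,"ay":0,"az":0,"claw":1},{"x":0,"y":-0.002,"z":0,"ax":0,"ay":0,"az":0,"claw":1},{"x":0,"y":-0.003,"z":0,"ax":0,"ay":0,"az":0,"claw":1},{"x":0,"y":-0.0035,"z":0,"ax":0,"ay":0,"az":0,"claw":1},{"x":0,"y":-0.0035,"z":0,"ax":0,"ay":0,"az":0,"claw":1}]'
python3 - <<'E'
from h import *
F=np.array([.4423,.1161]);h=np.radians(112.5);ex=np.array([np.cos(h),np.sin(h)])
go([*(F-.065*ex),.0295],22.5)
w=camera("wrist"); np.save("w8.npy",w,allow_pickle=True)
c=camera("side"); np.save("s8.npy",c,allow_pickle=True)
s7=np.load("s7.npy",allow_pickle=True).item()
f=lambda im:cv2.resize(im[165:235,225:295],(400,400),interpolation=cv2.INTER_CUBIC)
a=np.hstack([f(s7["color"]),f(c["color"])]); cv2.imwrite("pics/s8.png",a)
cv2.imwrite("pics/w8.png",cv2.resize(w["color"][:240],None,fx=1.5625,fy=1.5625,interpolation=cv2.INTER_CUBIC))
E
```

```text
time: 14.25
ee_pos: [0.4701, 0.0464, 0.0295]
eef_rot: [0.981, 0.194, 0.0, 0.002]
ft_force: [3.2, -8.5, 5.1]
width: 0.0237
shift [ 0.0009 -0.01   -0.0001] turn/2 [ 0.0018  0.     -0.0016] now [0.4701 0.0464 0.0295] F [ 3.2 -8.5  5.1] w 0.0237 t 14.25
```

View pics/s8.png

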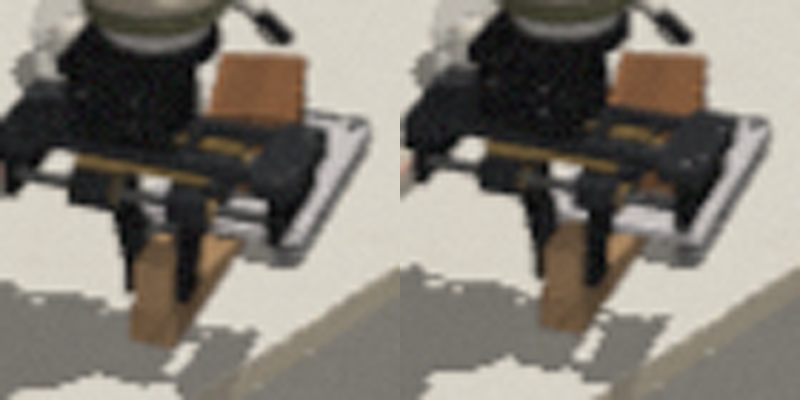

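View pics/w8.png

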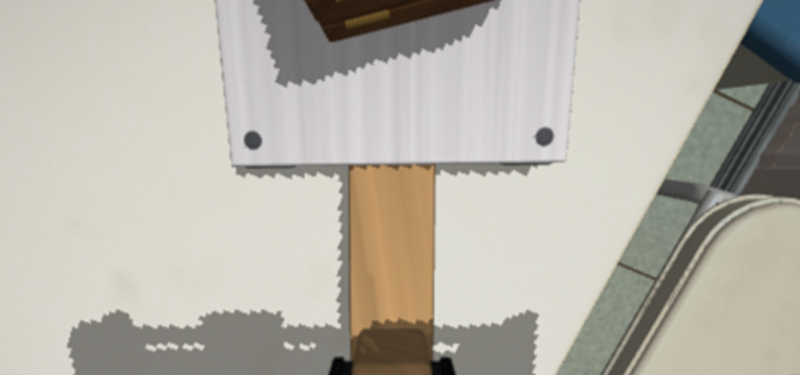

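Side view: the plate and column are in place. Wrist view: the wedge enters centrally at u≈392 (plate mid ≈399), the plate edge is at row ≈163, and the block root seam is at row ≈328. Next: measure the insertion from this view.

Run:
```python
from h import *
F=np.array([.4423,.1161]);h=np.radians(112.5);ex=np.array([np.cos(h),np.sin(h)])
for f in("w6","w8"):
  c=np.load(f+".npy",allow_pickle=True).item(); g=cv2.cvtColor(c["color"],cv2.COLOR_BGR2GRAY).astype(int)
  print(f,"block",g[204:240,250:256].mean(1).astype(int).tolist())
print("edge cols",{u:g[98:112,u].tolist() for u in(160,215,240,250,265,300,350)})
k=1/1.5625
root=onz(c,392*k,328*k,.026); top=onz(c,392*k,362*k,.058)
for gap in(0,.002): 
  e=[onz(c,u*k,v*k,.022+gap) for u,v in((232,165),(566,161))]; m=np.mean(e,0)
  print(gap,"edge",m.round(4),"root",root.round(4),"blocktop",top.round(4),"root->edge",(m-root)[:2]@ex,"heading",np.degrees(np.arctan2(*(e[0]-e[1])[[1,0]]))-90,len(e) and np.linalg.norm(e[1]-e[0]))
print(r.read_state()["ee_pos"])
```

```text
w6 block [158, 131, 105, 98, 98, 94, 77, 71, 69, 68, 68, 69, 69, 68, 68, 68, 70, 69, 67, 65, 65, 66, 68, 68, 68, 68, 68, 70, 73, 79, 84, 86, 88, 88, 89, 89]
w8 block [150, 132, 104, 92, 92, 90, 77, 68, 66, 65, 64, 66, 64, 64, 64, 65, 65, 65, 63, 62, 61, 63, 64, 64, 64, 64, 64, 64, 68, 73, 78, 81, 83, 83, 85, 84]
edge cols {160: [206, 205, 205, 205, 206, 205, 195, 158, 95, 79, 114, 126, 128, 159], 215: [211, 212, 213, 212, 214, 209, 175, 128, 120, 126, 126, 125, 130, 160], 240: [209, 209, 208, 210, 209, 199, 161, 105, 97, 132, 149, 151, 152, 151], 250: [210, 213, 212, 212, 211, 198, 156, 101, 93, 129, 145, 149, 149, 149], 265: [214, 213, 213, 213, 211, 190, 151, 143, 151, 153, 154, 154, 154, 153], 300: [212, 213, 213, 215, 209, 173, 124, 122, 124, 127, 131, 147, 164, 198], 350: [216, 216, 216, 212, 186, 137, 103, 143, 203, 218, 218, 218, 218, 218]}
0 edge [0.4432 0.1173 0.022 ] root [0.4624 0.0647 0.026 ] blocktop [0.4619 0.0656 0.058 ] root->edge 0.05589958181521183 heading -247.0458428811802 0.1094039159782239
0.002 edge [0.4431 0.1173 0.024 ] root [0.4624 0.0647 0.026 ] blocktop [0.4619 0.0656 0.058 ] root->edge 0.055937511693693424 heading -247.04584288118016 0.10810941666503314
[0.4700968  0.04641915 0.02946215]
```

Wedge x at the edge is about 76 mm, so the gap is about 0.8 mm. It needs about 11 mm more.

```bash
python3 -m crank '[{"x":0,"y":-0.002,"z":0,"ax":0,"ay":0,"az":0,"claw":1},{"x":0,"y":-0.004,"z":0,"ax":0,"ay":0,"az":0,"claw":1},{"x":0,"y":-0.006,"z":0,"ax":0,"ay":0,"az":0,"claw":1},{"x":0,"y":-0.008,"z":0,"ax":0,"ay":0,"az":0,"claw":1},{"x":0,"y":-0.008,"z":0,"ax":0,"ay":0,"az":0,"claw":1}]'
python3 - <<'E'
from h import *
F=np.array([.4432,.1173]);h=np.radians(112.7);ex=np.array([np.cos(h),np.sin(h)])
s=r.read_state(); print("before edge",(F-s["ee_pos"][:2])@ex)
go([*(F-.065*ex),.0295],22.5)
E
```

```text
time: 14.77
ee_pos: [0.467, 0.0541, 0.0295]
eef_rot: [0.981, 0.194, 0.0, 0.002]
ft_force: [2.7, -6.8, 5.0]
width: 0.0235
before edge 0.06746125973941534
shift [ 0.0024 -0.0025 -0.0001] turn/2 [ 0.0017  0.0001 -0.0015] now [0.467  0.0541 0.0295] F [ 2.7 -6.8  5. ] w 0.0235 t 14.77
```

```bash
python3 -m crank '[{"x":0,"y":-0.001,"z":0,"ax":0,"ay":0,"az":0,"claw":1},{"x":0,"y":-0.002,"z":0,"ax":0,"ay":0,"az":0,"claw":1},{"x":0,"y":-0.0025,"z":0,"ax":0,"ay":0,"az":0,"claw":1},{"x":0,"y":-0.0025,"z":0,"ax":0,"ay":0,"az":0,"claw":1},{"x":0,"y":-0.0025,"z":0,"ax":0,"ay":0,"az":0,"claw":1}]'
python3 - <<'E'
from h import *
F=np.array([.4432,.1173]);h=np.radians(112.7);ex=np.array([np.cos(h),np.sin(h)])
w=camera("wrist"); s=r.read_state(); print("before edge",(F-s["ee_pos"][:2])@ex)
g=cv2.cvtColor(w["color"],cv2.COLOR_BGR2GRAY).astype(int)
e8=np.load("w8.npy",allow_pickle=True).item()
np.save("w9.npy",w,allow_pickle=True)
print({u:g[100:132,u].tolist() for u in(160,215,250,300,350)})
t=camera("side")["color"][150:230,225:305]
a=cv2.resize(w["color"][:200],(800,312),interpolation=cv2.INTER_CUBIC); b=cv2.resize(t,(280,280),interpolation=cv2.INTER_CUBIC)
b=cv2.copyMakeBorder(b,0,0,0,520,cv2.BORDER_CONSTANT); cv2.imwrite("pics/w9.png",np.vstack([a,b]))
E
```

```text
time: 15.18
ee_pos: [0.4661, 0.0561, 0.0295]
eef_rot: [0.981, 0.193, 0.0, 0.002]
ft_force: [2.5, -8.0, 5.1]
width: 0.0238
before edge 0.065289757712569
{160: [200, 200, 201, 201, 195, 155, 98, 72, 70, 71, 70, 72, 71, 69, 67, 78, 128, 189, 205, 206, 205, 205, 207, 207, 208, 199, 167, 126, 121, 123, 124, 128], 215: [207, 206, 209, 208, 209, 208, 208, 209, 208, 209, 211, 209, 210, 210, 209, 209, 211, 209, 210, 210, 211, 211, 211, 213, 209, 179, 129, 119, 123, 149, 202, 218], 250: [207, 207, 208, 207, 208, 209, 209, 209, 208, 210, 208, 208, 210, 210, 210, 209, 209, 210, 210, 211, 210, 210, 211, 210, 199, 161, 120, 139, 149, 150, 149, 149], 300: [210, 210, 210, 209, 210, 211, 209, 210, 210, 210, 210, 210, 210, 210, 209, 210, 210, 210, 211, 211, 211, 211, 212, 208, 176, 127, 121, 125, 126, 123, 144, 192], 350: [215, 215, 204, 146, 95, 79, 79, 78, 79, 77, 77, 75, 76, 100, 152, 200, 212, 213, 212, 211, 212, 212, 208, 186, 166, 203, 217, 218, 217, 217, 217, 217]}
```

View pics/w9.png

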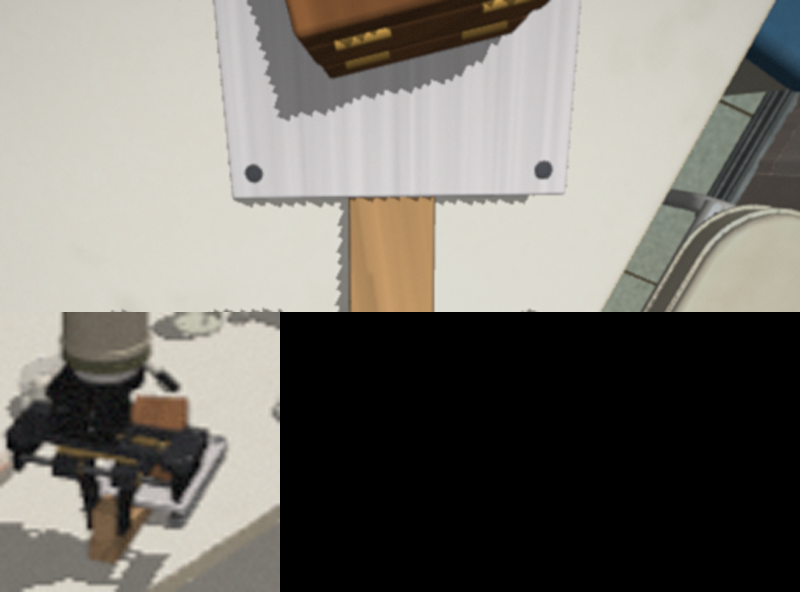

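Run:
```python
from h import *
h=np.radians(112.6);ex=np.array([np.cos(h),np.sin(h)])
for f in("w8","w9"):
  c=np.load(f+".npy",allow_pickle=True).item(); g=cv2.cvtColor(c["color"],cv2.COLOR_BGR2GRAY).astype(float)
  # edge row = first 50% drop from plate grey (~209) at cols over wedge
  L=[]
  for u in list(range(228,276,4)):
    col=g[95:135,u]; d=np.argmin(np.diff(col)); L.append((u,95+d+1))
  v=np.mean([l[1] for l in L]); b=g[200:216,250:256].mean(1); rt=200+np.argmin(np.diff(b))+1
  for z in(.022,.023,.025):
    e=onz(c,251.5,v,z); ro=onz(c,251,210,.026); print(f,v,rt,z,"wedge x at edge",.02+(e-ro)[:2]@ex, e.round(4))
# tilt from cases: screw spacing front pair px vs z
  
st()
```

```text
w8 104.58333333333333 206 0.022 wedge x at edge 0.07582366577189709 [0.4415 0.1164 0.022 ]
w8 104.58333333333333 206 0.023 wedge x at edge 0.07584335790045466 [0.4415 0.1164 0.023 ]
w8 104.58333333333333 206 0.025 wedge x at edge 0.07588274215756984 [0.4414 0.1165 0.025 ]
w9 125.58333333333333 205 0.022 wedge x at edge 0.06528220987570696 [0.4415 0.1164 0.022 ]
w9 125.58333333333333 205 0.023 wedge x at edge 0.06536422811367866 [0.4415 0.1164 0.023 ]
w9 125.58333333333333 205 0.025 wedge x at edge 0.06552826458962208 [0.4414 0.1166 0.025 ]
{'time': 15.2833, 'joint_positions': [0.3143, 0.2605, -0.5808, 2.0368, 0.1869, 0.8938, 0.0207], 'ee_pos': [0.4661, 0.0561, 0.0294], 'eef_rot': [0.9811, 0.1934, 0.0003, 0.0018], 'ft_force': [3.474, -7.0659, 6.0371], 'width': 0.0239}
```

```bash
python3 -m crank '[{"x":0,"y":0,"z":0,"ax":0,"ay":0,"az":0,"claw":1},{"x":0,"y":0,"z":0,"ax":0,"ay":0,"az":0,"claw":1},{"x":0,"y":0,"z":0,"ax":0,"ay":0,"az":0,"claw":1},{"x":0,"y":0,"z":0,"ax":0,"ay":0,"az":0,"claw":1},{"x":0,"y":0,"z":0,"ax":0,"ay":0,"az":0,"claw":1}]'
python3 -c "
from bench import close_job; print(close_job())"
```

```text
time: 15.7
ee_pos: [0.4661, 0.0561, 0.0294]
eef_rot: [0.981, 0.193, 0.0, 0.002]
ft_force: [3.6, -8.4, 5.4]
width: 0.0239
the job is handed in; nothing more can be done
None
```

I set the loose case on the lower case, lined up with it, and let go. I then gripped the wedge by its block and slid it flat on the table, centred to within about 2 mm, tip first between the pads. I handed the job in at 15.7 s, still holding the wedge.

- **Gap:** in the last wrist picture the plate's edge meets the wedge at about x = 65.5 mm, which works out to a gap of about 2.9 mm. That comes from the wedge's shape and how far it went in; I did not see the gap itself.
- **Hold:** the pose stayed the same over the final 0.4 s hold, with about 8 N of push on the wedge.
- **Column:** both cases still looked square on each other in the last wrist and side pictures. I did not measure their alignment after letting go.
- **Bystanders:** nothing I did came near the dish or the stopper, but I took no final picture to confirm they had not moved.
- **Disagreements:** the picture and arm-pose estimates of insertion agreed within about 1 mm, roughly 0.2 mm of gap. The gripper is tilted about 0.2° under the push. No check failed.

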